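# Load the steriliser tray and dip the water tank

## Task

Slide the loaded tray along its shelf into the steriliser until its front panel is flush with the housing, without spilling what is on it. Then check the water: take the dip rod from its rest, put it gently into the slanting filler neck until its brass collar stops on the mouth, and draw it out again. Finish while still holding it in the air, level and still, touching nothing else and at least 20 cm above the bench, so that its tip can be read; leave the other things on the bench where they are.

Things in the scene. Friction and masses are not known exactly. Their poses are not given: they have to be found in the camera images.
- steriliser: Low white/grey bench steriliser, fixed: 360 wide, 440 deep, 175 high. Origin at bench level under the centre of its front face; +x from the front into the machine, y across, z up. A flat steel loading shelf (top 55 above the bench, 210 wide) runs 280 out of the front and on in as the chamber floor. The grey part (y -180 to -55) is the water tank, front sloped above 83.
- slot (a point): Centre of the chamber opening at the front face, on the floor of the opening (axes as the steriliser's; 55 above the bench, 45 to the steriliser's +y). The opening is 190 wide, 50 high, 246 deep, with straight side walls.
- filler_neck: Brass filler neck on the tank's sloped front, fixed. Origin at the centre of its mouth; +x points down the bore, 40 degrees below level and into the machine; y is level; z is up and leaning over the machine. Bore 13 diameter, free for over 140; outside 27 diameter, standing 35 out of the slope. The mouth is flat, square to the bore.
- tray: Loose steel tray, about 0.55 kg, on the shelf outside the opening, axes about as the steriliser's. Tub 220 long (x), 180 wide, 26 high, inner corners cut at 45 degrees; origin under its centre. White panel 210 x 58 x 6, inner face at x = -110, stops on the housing when the origin is 110 beyond slot. Black pan handle, 16 wide, 20 high, from the panel to x = -220.
- tray_grip (a point): Where to hold the tray's handle: on the handle's axis, 190 from the tray's origin towards -x, 30 above the tray's underside. Handle here 16 wide (y), 20 high, free on both sides; 20 of air under it to the shelf top.
- petri_dish: Loose closed glass dish, 64 diameter, 20 high, lying in the tray. Origin at its underside.
- forceps: Loose steel forceps, about 140 long, 9 wide, 8 high, lying in the tray. Origin underneath.
- dip_rod: Loose dip rod, 0.11 kg, lying level in its rest, axis 60 above the bench. Origin on the axis at the tip-side face of the brass collar (26 diameter, 8 thick); +x to the tip. Steel shaft 8 diameter, 130 from collar to tapered tip, black ring marks. Behind the collar 20 of shaft, then orange grip 60 long, 14 wide, 18 high. Fully in: origin at the neck's mouth, axes in line.
- rod_grip (a point): Centre of the orange grip of the dip rod.
- rod_tip (a point): Tip of the dip rod, 130 from its origin.
- rod_rest: Fixed rest of the dip rod: wooden foot 160 x 60 x 12 and two white V posts (70 high) at x = -50 and x = +55, carrying the shaft just behind the collar and near the tip. Lift the rod straight up. Origin under the foot, +x as the rod's. The grip hangs free beyond its -x end.
- tube_rack: Bystander: white test-tube rack 230 x 70 with four tubes, 130 high.
- mortar: Bystander: white mortar bowl, 110 diameter, 65 high.
- pestle: Bystander: white pestle lying on the bench, 125 long.
- wash_bottle: Bystander: white wash bottle with blue spout, 60 diameter, 165 high.
- reagent_bottle: Bystander: dark bottle, 54 diameter, 120 high.
- beaker: Bystander: glass beaker, 66 diameter, 75 high.
Not all that is in view belongs to the job. There is more than one size of the dip_rod; the job needs the larger.

How it is judged:
By the outcome, as a careful person would: the job done as asked, in the order asked, and still so for the second after the job is handed in, while the arm keeps its last pose, push and grip.
It also fails if it takes over 67 s, if anything falls off the work surface, if the arm or the gripper's body presses on something with over 40 N, if the wrist force passes 120 N, or if a joint passes its speed limit or range.

## Robot

A 6-joint arm with a two-finger parallel gripper is mounted at the origin on the work surface. World frame = base frame: x ahead of the robot, y to its left, z up, the work surface at z = 0. Lengths are in m, angles in degrees, forces in N, time in s.
With the tool pointing down it reaches from about 0.25 to 0.725 m from the base axis. Payload 9.7 kg.
Tool frame: the origin (TCP) lies midway between the tips of the shut fingers; the grasp point (between the pads) lies 19 mm behind it (bot.pinch_z is the distance from the TCP to the grasp point, in m); z points along the fingers, y is the line along which they close (so a half turn about z gives the same grasp; the last joint's range is limited). The gripper opens to 85 mm and grips with 20 to 120 N. Pads are 22 mm wide; open, the fingers measure 114 mm over their backs; the gripper's body (76 mm by 85 mm) begins 54 mm behind the grasp point. The pads swing forward as they close: fully open they stand 13 mm farther back than shut.
Start: joints at [-67.437, 4.979, 10.078, 95.1, 0, 90], TCP at [0.211, -0.508, 0.231] pointing down, gripper open.
Joint ranges: [-179.16, 179.16], [-48.56, 103.87], [-65.8, 70.77], [-126.05, 130.52], [-82.76, 87.17], [-180, 180]. Speed limits (degrees/s): [127.2, 127.2, 147.25, 180, 180, 180].

## Interface

Orientations are given as [roll, pitch, yaw] about the fixed x, y, z axes, in that order (R = Rz(yaw) Ry(pitch) Rx(roll)).
In Python, from workcell import sensors, camera, ticket, bot gives the robot as it stands.
- The arm moves only by the shell command python3 -m handwheel 'ROWS' [FORCE]. ROWS is a JSON object of lists of equal length, an entry for each row: "gripper": the opening, from -1 (shut) to 1 (fully open); "slide": the shift along the tool's x, y, z in mm, a list of three; "yaw": the turn about the tool's z in rad. A call has 1 to 8 rows; each row shifts and turns the commanded pose from where the row before left it, along the tool's axes as they then stand; what a row does not reach is not made up. A row lasts 1/12 s, in which the tool goes at most 41.7 mm and 7.16 degrees, less where a joint would pass 70% of its speed; a pose out of reach is approached as far as the arm can. A call is refused whole if a number of a shift passes 41.7 or a number of a turn 0.125, either way. A call with a gripper value outside its range is refused whole. The fingers move at their own pace and stop on an object; FORCE is the grip in N (left out, the last holds). Time passes only in rows, so rows that do not move let the fingers close. It gives the time, the measured TCP pose, the force, the opening and the grip force at its end, in the units of the state.
- sensors.get_obs(): the state, without advancing time (a new reading comes with each control period).
- camera(name): name is "side" or "top"; returns a dict with "img" (400x640x3 uint8, red, green, blue), "fx", "fy", "cx", "cy" (pixels), "dist" ([k1, k2, p1, p2, k3] as OpenCV has them; the pictures are not rectified), "R" (3x3) and "t" (3): a world point X has camera coordinates R X + t. Camera axes: x right, y down, z forward; pixel columns grow to the right and rows downward; lengths in m; the calibration is good to about 2 mm. A picture is of the moment at which its call begins. There is no depth.
- ticket.job_done(): hands the job in; it is judged then, once.
The state is a dict: "time": time; "q": joint angles; "qd": joint speeds; "joint_efforts": joint torques, N m; "ee_pos": TCP position; "tcp_rot": TCP orientation; "wrist_force": force on the tool from outside, world axes, zero at the start; "torque": the same for the moment, N m; "opening": finger opening in m; "grasp_force": force on a finger pad.
Only numpy, scipy, OpenCV 4.12 (cv2) and the standard library are available. Lean on these libraries where they do the work, as an engineer would, in place of code of your own. Each camera call takes 0.05 s, during which the arm holds its last target. There are 200 camera calls.

## Working session

There is one attempt and no reset: what is moved stays moved. The work goes in short steps, Python scripts to look and compute and a shell command to move; the robot and the scene stay as the last step left them, time stands still between calls to the robot, and variables do not carry over. Pictures are saved under pics/ and viewed, at most 10 in all, crops included, and the job is handed in when it is done.

```bash
mkdir -p pics; ls
python3 - <<'E'
from workcell import sensors,camera,bot
import cv2,numpy as np
for n in("side","top"):
    c=camera(n); cv2.imwrite(f"pics/{n}0.png",c["img"][...,::-1])
    print(n,[c[k] for k in("fx","fy","cx","cy","dist")],np.round(c["R"],4).tolist(),c["t"], (-np.array(c["R"]).T@np.array(c["t"])))
o=sensors.get_obs();print(o);print(bot.pinch_z,dir(bot))
E
```

```text
pics
side [417.630062356168, 417.630062356168, 310.76045122719785, 201.4679557315407, array([-0.07932237,  0.        ,  0.        ,  0.        ,  0.        ])] [[0.8686, -0.4954, -0.0112], [-0.3599, -0.6152, -0.7014], [0.3406, 0.6133, -0.7127]] [-0.52599598  0.17570653  1.32894052] [ 0.06741193 -0.96749591  1.06444105]
top [463.7060211358849, 463.7060211358849, 325.3813199871228, 196.93673121208437, array([-0.07478701,  0.        ,  0.        ,  0.        ,  0.        ])] [[-0.0094, -0.9999, -0.0047], [-0.9778, 0.0102, -0.2091], [0.2091, 0.0026, -0.9779]] [-0.1543805   0.53121995  1.21736022] [ 0.26342516 -0.16299172  1.30078236]
{'time': 0.1, 'q': array([-6.74364767e+01,  5.01056779e+00,  1.00393428e+01,  9.50998156e+01,
       -1.07780238e-03,  8.99997363e+01]), 'qd': array([-0.11569858, -0.00327102,  0.19142757, -0.06207352, -0.00599434,
       -0.00850742]), 'joint_efforts': array([ 7.92654155e-04, -5.21561122e+01,  4.65653408e+01,  1.60820974e-02,
        1.62153469e-05,  1.33502459e-05]), 'ee_pos': array([ 0.21095654, -0.50771531,  0.23063196]), 'tcp_rot': array([-1.79928959e+02,  1.07747464e-03,  2.25637883e+01]), 'wrist_force': array([ 0.06366146, -0.0137865 , -0.66322668]), 'torque': array([-0.03502404, -0.02692876,  0.03125491]), 'grasp_force': 0.0, 'opening': 0.08548881314745897}
0.0187 ['PlanningError', '__class__', '__delattr__', '__dict__', '__dir__', '__doc__', '__eq__', '__format__', '__ge__', '__getattribute__', '__getstate__', '__gt__', '__hash__', '__init__', '__init_subclass__', '__le__', '__lt__', '__module__', '__ne__', '__new__', '__reduce__', '__reduce_ex__', '__repr__', '__setattr__', '__sizeof__', '__str__', '__subclasshook__', '__weakref__', 'pinch_z']
```

View pics/side0.png

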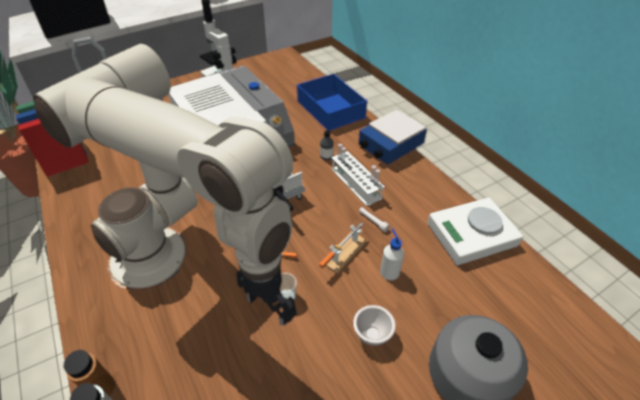

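View pics/top0.png

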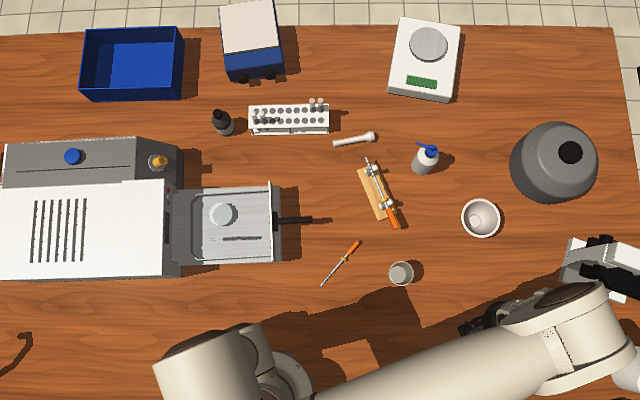

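Top picture: the steriliser is at the left and opens to image right, with the neck at (157,162), the tray at (235,222) and its handle at (300,220).
Candidates for the dip rod:
- The rod in the wooden rest at (378,190), with its orange grip at (393,217).
- A smaller rod lying on the bench at (342,262).

I choose the one in the rest, and check it in a close crop.

```bash
cat > h.py <<'E'
from workcell import sensors,camera
import cv2,numpy as np
def und(c,p):
    K=np.array([[c["fx"],0,c["cx"]],[0,c["fy"],c["cy"]],[0,0,1.]])
    return cv2.undistortPoints(np.array(p,float).reshape(-1,1,2),K,np.array(c["dist"])).reshape(-1,2)
def ray(c,p):
    R=np.array(c["R"]);u=und(c,p);d=np.c_[u,np.ones(len(u))]@R
    return -R.T@np.array(c["t"]),d
def atz(c,p,z):
    o,d=ray(c,p);z=np.broadcast_to(z,len(d));return o+d*((z-o[2])/d[:,2])[:,None]
def tri(c1,p1,c2,p2):
    o1,d1=ray(c1,p1);o2,d2=ray(c2,p2);out=[]
    for a,b in zip(d1,d2):
        s=np.linalg.lstsq(np.c_[a,-b],o2-o1,rcond=None)[0]
        A,B=o1+a*s[0],o2+b*s[1];out.append(np.r_[(A+B)/2,np.linalg.norm(A-B)])
    return np.array(out)
def proj(c,X):
    K=np.array([[c["fx"],0,c["cx"]],[0,c["fy"],c["cy"]],[0,0,1.]])
    return cv2.projectPoints(np.array(X,float).reshape(-1,1,3),cv2.Rodrigues(np.array(c["R"]))[0],np.array(c["t"]),K,np.array(c["dist"]))[0].reshape(-1,2)
def crop(c,x0,y0,x1,y1,s,f):
    cv2.imwrite(f,cv2.resize(c["img"][y0:y1,x0:x1,::-1],None,fx=s,fy=s,interpolation=cv2.INTER_CUBIC))
E
python3 -c "
from h import *
c=camera('top');crop(c,142,130,412,290,2.96,'pics/c1.png')"
```

```text
(no output)
```

View pics/c1.png

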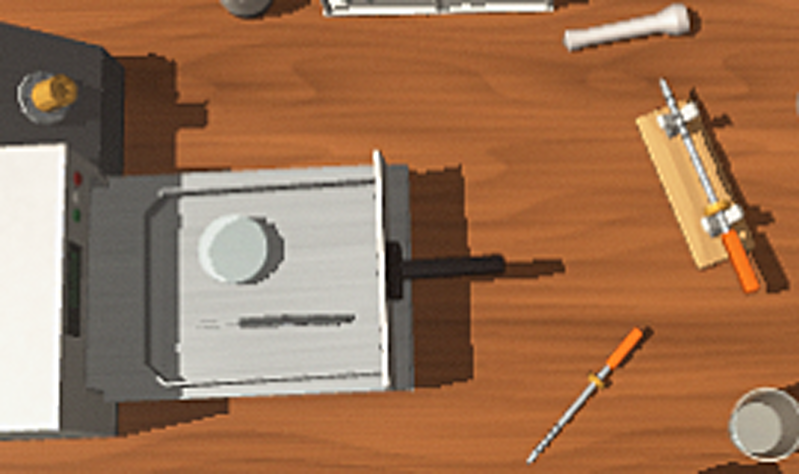

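The crop shows the rod in the rest running from tip (663,80) to grip end (753,290) in crop pixels, about 77 px. The bench rod is only about 59 px, so the rod in the rest is the larger one. The handle runs from (403,268) to (503,263), and the neck mouth is near (62,91).

Run:
```python
from h import *
c=camera('top')
P={'tip':(663,80,.06),'gripA':(730,233,.069),'gripB':(753,290,.069),'collar':(716,208,.06),'btip':(530,460,.005),'bgrip':(647,328,.01),
'h0':(403,268,.095),'h1':(503,263,.095),'panT':(377,153,.113),'panB':(388,387,.113),'shelfT':(410,165,.055),'shelfB':(411,388,.055),'neck':(62,91,.15),
'sl1':(68,145,.175),'sl2':(68,436,.175),'gF':(122,170,.083)}
for k,(u,v,z) in P.items(): print(k,np.round(atz(c,[(u/2.96+142-.33,v/2.96+130-.33)],z)[0],4))
```

```text
tip [ 0.6424 -0.2731  0.06  ]
gripA [ 0.4934 -0.3295  0.069 ]
gripB [ 0.4407 -0.3484  0.069 ]
collar [ 0.5187 -0.3186  0.06  ]
btip [ 0.2925 -0.1443  0.005 ]
bgrip [ 0.4141 -0.2557  0.01  ]
h0 [ 0.4599 -0.0338  0.095 ]
h1 [ 0.4635 -0.1229  0.095 ]
panT [ 0.5611 -0.0113  0.113 ]
panB [ 0.3532 -0.0239  0.113 ]
shelfT [ 0.5637 -0.035   0.055 ]
shelfB [ 0.3565 -0.038   0.055 ]
neck [0.6115 0.2643 0.15  ]
sl1 [0.5557 0.2465 0.175 ]
sl2 [0.3098 0.2317 0.175 ]
gF [0.5553 0.2278 0.083 ]
```

Run:
```python
from h import *
c=camera('top')
def w(u,v,z): return atz(c,[(u/2.96+142-.33,v/2.96+130-.33)],z)[0][:2]
for n,a,b,z in [('shT',(185,173),(408,165),.055),('shB',(185,398),(411,388),.055),('tubT',(165,192),(375,181),.081),('tubB',(165,383),(380,375),.081),('pan',(377,153),(388,387),.113),('hand',(410,268),(500,263),.095),('roofFront',(68,150),(68,430),.175),('roofR',(0,150),(60,145),.175),('tankedge',(122,65),(122,170),.083)]:
    p,q=w(*a,z),w(*b,z);d=q-p;print(n,p.round(4),q.round(4),np.degrees(np.arctan2(d[1],d[0])).round(2))
# subpixel grey profile: shelf front edge and panel
g=cv2.cvtColor(c["img"],cv2.COLOR_RGB2GRAY).astype(int)
hs=cv2.cvtColor(c["img"],cv2.COLOR_RGB2HSV)
for x in range(205,281,15): print(x,g[180:194,x], g[256:268,x])
for y in range(183,264,16): print(y,g[y,264:290])
# orange grip of large rod & pca
m=(hs[...,0]<14)&(hs[...,1]>215)&(hs[...,2]>190);m[:205]=0;m[235:]=0;m[:,:380]=0;m[:,405:]=0
v,u=np.nonzero(m);print(len(u),atz(c,[(u.mean(),v.mean())],.066))
```

```text
shT [0.5584 0.1767] [ 0.5637 -0.0331] -88.54
shB [0.3487 0.1676] [ 0.3565 -0.038 ] -87.83
tubT [0.5345 0.1873] [ 0.5428 -0.0058] -87.56
tubB [0.3603 0.1793] [ 0.3662 -0.0129] -88.22
pan [ 0.5611 -0.0113] [ 0.3532 -0.0239] -176.52
hand [ 0.4598 -0.0401] [ 0.4636 -0.1202] -87.34
roofFront [0.5513 0.2462] [0.3146 0.232 ] -176.55
roofR [0.5521 0.3058] [0.5558 0.2535] -85.91
tankedge [0.6563 0.2337] [0.5553 0.2278] -176.67
205 [120 122 120 116 117 121  89  45 123 189 203 202 202 207] [201 212 213 224  53 228 213 224 187  38  59  63]
220 [127 123 118 117 111 116 104 130 178 197 201 199 204 148] [201 202 217  81 209 211 212 227 108 113 119 126]
235 [126 127 122 111 111 112 115 171 195 198 203 207 158  65] [202 218  82 196 212 212 215 136 109 105 113 117]
250 [123 121 117 115 122 118 156 187 196 198 208 159  68 124] [217  95 183 209 209 208 167 111 105 109 117 117]
265 [127 128 124 118 119 142 180 195 195 207 157  68 127 184] [106 176 206 202 202 212 128  94 108 114 118 115]
280 [126 130 121 122 123 127 121  82  52  51  57  60  64  68] [ 87  92  89  85  84 109 111 107 112 119 118 119]
183 [118 118 115 112 250 255 116  73 125 123 118 118 120 123 120 122 122 119
 121 119 121 123 119 119 120 121]
199 [195 197 196 192 194 254 255  27  71  87  94  94  94  94  95  87  67  58
  60  63  64  60  64  63  59  61]
215 [203 202 201 201 199 188 253 243  21  25  27  35  26  38 101  90  85  61
  62  62  63  62  60  62  63  63]
231 [202 201 202 200 202 197 244 254  67  59  49  62  57  79  90  98  86  53
  59  62  61  59  63  62  63  62]
247 [193 196 196 196 200 197 121 255 255  30  68  85  97  98  97  99  84  76
  56  57  60  60  59  57  61  60]
263 [ 95  94  99 102  99  99 102 102 102 103 106 105 108 108 110 107 107 103
 106 105 106 107 105 107 113 111]
100 [[ 0.4672235  -0.33847936  0.066     ]]
```

Run:
```python
from h import *
c=camera('top');g=cv2.cvtColor(c["img"],cv2.COLOR_RGB2GRAY).astype(float)
def edge(axis,rng,lo,hi,z,name,lev=None,rev=False):
    pts=[]
    for k in rng:
        p=g[lo:hi,k] if axis=='v' else g[k,lo:hi]
        d=np.diff(p);i=np.argmax(-d if rev else d);
        l=(p[max(i-1,0)]+p[min(i+2,len(p)-1)])/2
        s=p[max(i-1,0):i+3];f=np.interp(l,s if not rev else s[::-1],np.arange(len(s)) if not rev else np.arange(len(s))[::-1])
        e=lo+max(i-1,0)+f
        pts.append((k,e) if axis=='v' else (e,k))
    W=atz(c,pts,z)[:,:2];m=np.median(W,0)
    vx,vy,x0,y0=cv2.fitLine(W.astype(np.float32),cv2.DIST_HUBER,0,.0005,.0001).ravel()
    r=(W-[x0,y0])@[-vy,vx];print(name,np.round([x0,y0],4),np.degrees(np.arctan2(vy,vx)).round(2),'rms',np.round(r.std()*1e3,2))
edge('v',range(212,268),182,191,.055,'shelfT')
edge('v',range(222,276),257,268,.055,'shelfB',rev=True)
edge('h',range(192,258),278,283,.055,'shelfFront',rev=True)
edge('h',range(184,258),262,273,.113,'panelInner')
edge('h',range(185,270),160,168,.175,'roofFront',rev=True)
edge('v',range(290,310),213,221,.095,'handleT',rev=True)
edge('v',range(290,310),218,226,.095,'handleB')
```

```text
shelfT [0.562  0.0769] -87.93 rms 0.37
shelfB [0.3532 0.0448] -87.05 rms 7.42
shelfFront [ 0.4465 -0.0368] 2.29 rms 1.6
panelInner [ 0.438  -0.0147] 3.22 rms 0.92
roofFront [0.4343 0.2446] 1.95 rms 0.27
handleT [ 0.4706 -0.0886] -88.12 rms 1.52
handleB [ 0.4493 -0.0887] 85.79 rms 1.27
```

```bash
python3 -m handwheel '{"gripper":[1,1,1,1,1,1,1,1],"slide":[[0,0,0],[0,0,0],[0,0,0],[0,0,0],[0,0,0],[0,0,0],[0,0,0],[0,0,0]],"yaw":[-0.122,-0.122,-0.122,-0.122,-0.122,-0.122,-0.122,-0.122]}'
python3 -m handwheel '{"gripper":[1,1,1,1,1,1,1,1],"slide":[[0,0,0],[0,0,0],[30,20,0],[30,20,0],[30,20,0],[30,20,0],[30,20,0],[30,20,0]],"yaw":[-0.122,-0.122,0,0,0,0,0,0]}'
python3 -m handwheel '{"gripper":[1,1,1,1,1,1,1,1],"slide":[[30,20,0],[30,20,0],[30,20,0],[30,20,0],[30,20,0],[30,20,0],[0,0,0],[0,0,0]],"yaw":[0,0,0,0,0,0,0,0]}'
```

```text
time: 0.97
ee_pos: [0.211, -0.5079, 0.2312]
tcp_rot: [-180.0, -0.0, 78.8]
wrist_force: [-0.3, -0.1, -0.1]
opening: 0.0853
grasp_force: 0.0
time: 1.63
ee_pos: [0.3236, -0.3214, 0.2314]
tcp_rot: [180.0, 0.0, 92.4]
wrist_force: [1.3, -0.6, 0.3]
opening: 0.0856
grasp_force: 0.0
time: 2.3
ee_pos: [0.4359, -0.1364, 0.2311]
tcp_rot: [-180.0, -0.0, 92.7]
wrist_force: [0.6, -0.3, -0.7]
opening: 0.0856
grasp_force: 0.0
```

```bash
python3 -m handwheel '{"gripper":[1,1,1,1,1,1,1,1],"slide":[[20,13.5,0],[20,13.5,0],[0,0,30],[0,0,30],[0,0,30],[0,0,30],[0,0,22],[0,0,20]],"yaw":[0,0,0,0,0,0,0,0]}'
python3 -m handwheel '{"gripper":[1,0.2,-0.2,-0.4,-0.6,-1,-1,-1],"slide":[[0,0,0],[0,0,0],[0,0,0],[0,0,0],[0,0,0],[0,0,0],[0,0,0],[0,0,0]],"yaw":[0,0,0,0,0,0,0,0]}' 40
python3 -c "
from h import *
c=camera('top');crop(c,142,130,342,280,4,'pics/c2.png')"
```

```text
time: 2.97
ee_pos: [0.4595, -0.0979, 0.0675]
tcp_rot: [-179.9, -0.0, 92.4]
wrist_force: [0.2, -0.2, 0.4]
opening: 0.0853
grasp_force: 0.0
time: 3.63
ee_pos: [0.4612, -0.0969, 0.0702]
tcp_rot: [179.9, 0.0, 92.5]
wrist_force: [0.3, 0.9, 5.2]
opening: 0.0151
grasp_force: 43.3
```

View pics/c2.png

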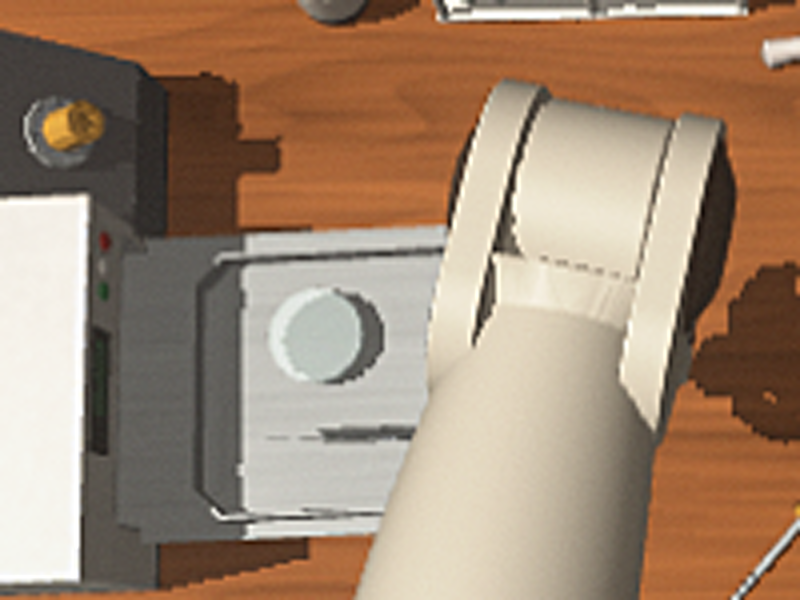

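The handle is held, with the opening at 15.1 mm and the dish and forceps undisturbed. In the crop the tub gaps to the shelf edges are about 25 px at the top and 18 px at the bottom, so the tray is about 2 mm off centre towards -x. I correct that while sliding.

```bash
python3 -m handwheel '{"gripper":[-1,-1,-1,-1,-1,-1,-1,-1],"slide":[[3,0.5,0],[6,0.5,0],[7,0.5,0],[7,0.5,0],[7,0,0],[7,0,0],[7,0,0],[7,0,0]],"yaw":[0,0.003,0.003,0.002,0,0,0,0]}' 40
python3 -m handwheel '{"gripper":[-1,-1,-1,-1,-1,-1,-1,-1],"slide":[[8,0,0],[9,0,0],[10,0,0],[10,0,0],[10,0,0],[10,0,0],[10,0,0],[10,0,0]],"yaw":[0,0,0,0,0,0,0,0]}'
```

```text
time: 4.35
ee_pos: [0.4613, -0.0465, 0.0702]
tcp_rot: [179.9, 0.1, 92.0]
wrist_force: [1.3, -7.3, 5.5]
opening: 0.0154
grasp_force: 43.3
time: 5.02
ee_pos: [0.4586, 0.0307, 0.0702]
tcp_rot: [179.9, 0.1, 92.0]
wrist_force: [0.4, -8.0, 5.6]
opening: 0.0152
grasp_force: 43.4
```

```bash
python3 -m handwheel '{"gripper":[-1,-1,-1,-1,-1,-1,-1,-1],"slide":[[10,0,0],[10,0,0],[10,0,0],[10,0,0],[10,0,0],[10,0,0],[10,0,0],[9,0,0]],"yaw":[0,0,0,0,0,0,0,0]}'
python3 -m handwheel '{"gripper":[-1,-1,-1,-1,-1,-1,-1,-1],"slide":[[7,0,0],[5,0,0],[4,0,0],[3,0,0],[3,0,0],[3,0,0],[3,0,0],[3,0,0]],"yaw":[0,0,0,0,0,0,0,0]}'
```

```text
time: 5.68
ee_pos: [0.4558, 0.1098, 0.0703]
tcp_rot: [179.9, 0.1, 92.0]
wrist_force: [0.8, -8.0, 7.1]
opening: 0.0152
grasp_force: 43.5
time: 6.35
ee_pos: [0.4547, 0.1403, 0.0703]
tcp_rot: [179.9, 0.1, 92.0]
wrist_force: [-0.5, -8.3, 7.4]
opening: 0.0157
grasp_force: 43.5
```

```bash
for i in 1 2 3; do python3 -m handwheel '{"gripper":[-1,-1,-1,-1],"slide":[[2,0,0],[2,0,0],[2,0,0],[2,0,0]],"yaw":[0,0,0,0]}' | grep -E "ee_pos|wrist"; done
```

```text
ee_pos: [0.4544, 0.1482, 0.0703]
wrist_force: [0.8, -8.2, 7.8]
ee_pos: [0.4541, 0.1562, 0.0703]
wrist_force: [-0.1, -7.6, 7.2]
ee_pos: [0.454, 0.1628, 0.0702]
wrist_force: [2.7, -27.2, 10.7]
```

```bash
python3 -m handwheel '{"gripper":[-1,-1,-1,-1],"slide":[[1,0,0],[1,0,0],[0,0,0],[0,0,0]],"yaw":[0,0,0,0]}'
python3 -c "
from h import *
print(sensors.get_obs()['torque'])
c=camera('top');crop(c,132,130,292,250,5,'pics/c3.png')"
```

```text
time: 7.68
ee_pos: [0.454, 0.1628, 0.0702]
tcp_rot: [179.9, 0.5, 91.8]
wrist_force: [2.3, -29.8, 10.5]
opening: 0.0152
grasp_force: 44.0
[-5.33021519 -0.33953301  0.02404711]
```

View pics/c3.png

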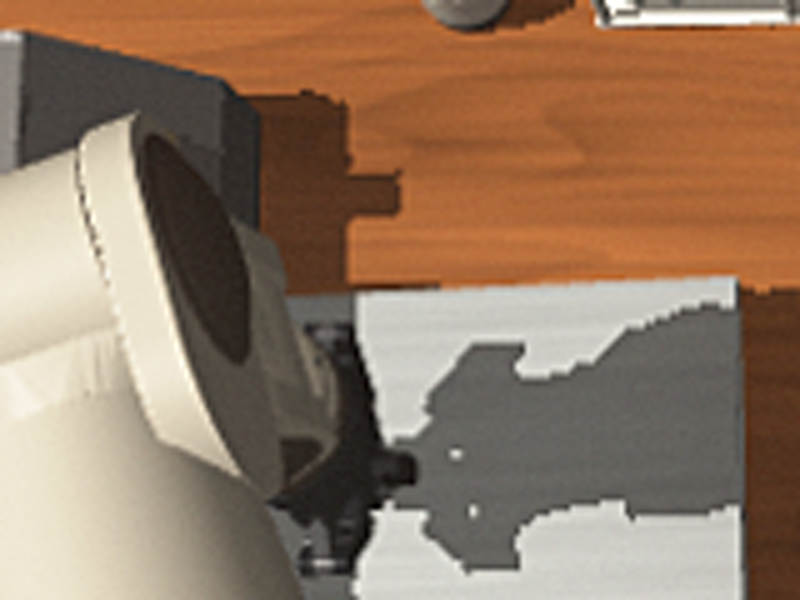

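```bash
python3 -m handwheel '{"gripper":[-0.3,0.4,1,1,1,1,1,1],"slide":[[0,0,0],[0,0,0],[0,0,0],[0,0,0],[0,0,-10],[0,0,-30],[0,0,-40],[0,0,-40]],"yaw":[0,0,0,0,0,0,0,0]}'
python3 -m handwheel '{"gripper":[1,1,1,1,1,1,1,1],"slide":[[0,0,-40],[-40,0,0],[-40,0,0],[-40,0,0],[-40,0,0],[-40,0,0],[-40,0,0],[-40,0,0]],"yaw":[0,0,0,0,0,0,0,0]}'
python3 -m handwheel '{"gripper":[1,1,1,1,1,1,1,1],"slide":[[-40,0,0],[-40,0,0],[-40,0,0],[-40,0,0],[-40,0,0],[-20,0,0],[0,0,0],[0,0,0]],"yaw":[0,0,0.124,0.124,0.124,0.124,0.124,0.124]}'
python3 -m handwheel '{"gripper":[1,1,1,1,1,1],"slide":[[0,0,0],[0,0,0],[0,0,0],[0,0,0],[0,0,0],[0,0,0]],"yaw":[0.124,0.124,0.124,0.124,0,0]}'
python3 -c "
from h import *
c=camera('top');crop(c,142,130,342,280,4,'pics/c4.png')
np.save('top4.npy',c['img'])
c=camera('side');crop(c,160,55,420,275,3,'pics/s4.png');np.save('side4.npy',c['img'])"
```

```text
time: 8.4
ee_pos: [0.4524, 0.1671, 0.1908]
tcp_rot: [-179.9, 0.0, 92.0]
wrist_force: [0.8, 0.7, 0.5]
opening: 0.0853
grasp_force: 0.0
time: 9.07
ee_pos: [0.4627, -0.1144, 0.2303]
tcp_rot: [179.9, 0.0, 92.0]
wrist_force: [1.1, -0.7, -0.4]
opening: 0.0855
grasp_force: 0.0
time: 9.73
ee_pos: [0.448, -0.3317, 0.2296]
tcp_rot: [-180.0, -0.0, 48.9]
wrist_force: [0.0, 0.2, 0.4]
opening: 0.0855
grasp_force: 0.0
time: 10.23
ee_pos: [0.4487, -0.3303, 0.2298]
tcp_rot: [180.0, -0.0, 21.2]
wrist_force: [0.1, 0.6, 0.4]
opening: 0.0856
grasp_force: 0.0
```

View pics/c4.png

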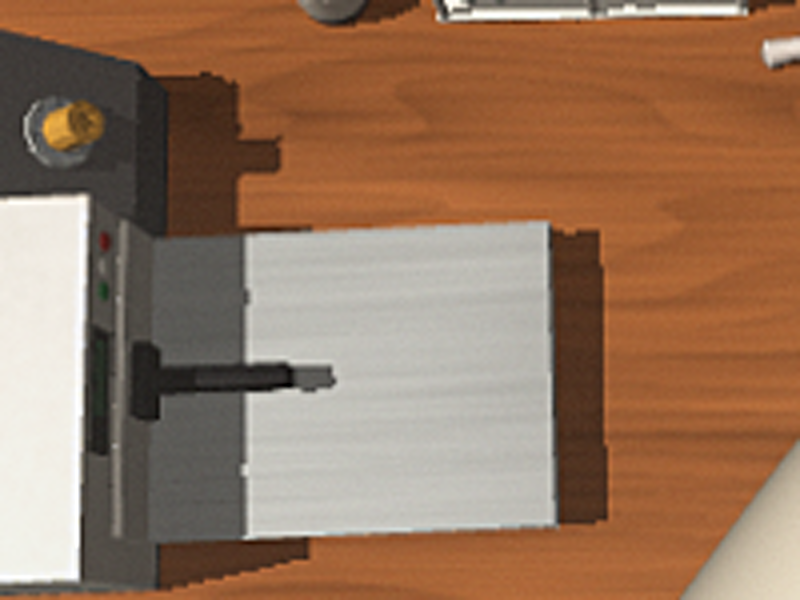

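View pics/s4.png

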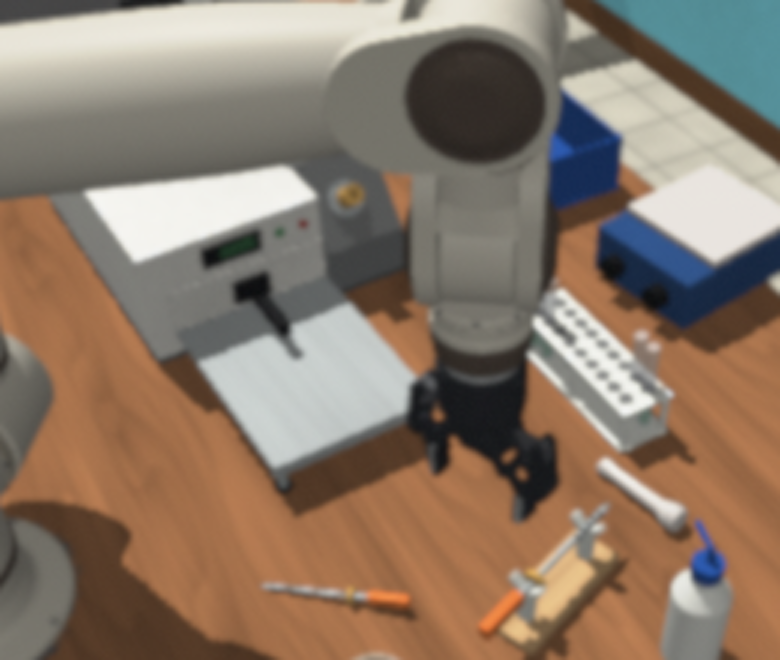

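The tray handle now stands at the housing with the panel against the front, crop x≈118. The neck shows in both pictures: the top crop has the yellow blob at (72,124) and the side crop has it at (348,195). I fit the neck cylinder to both masks, and refine the rod with the orange mask.

```bash
cat > neck.py <<'E'
from h import *
from scipy.optimize import minimize
cs={n:camera(n) for n in('top','side')}
win={'top':(146,148,174,174),'side':(264,108,292,132)}
S=8;tgt={}
for n,(x0,y0,x1,y1) in win.items():
    im=cs[n]['img'][y0:y1,x0:x1].astype(np.float32)
    yel=cv2.resize(im[...,0]-im[...,2],None,fx=S,fy=S,interpolation=cv2.INTER_CUBIC)
    m=(yel>40).astype(np.uint8);k,l,st,_=cv2.connectedComponentsWithStats(m)
    m=(l==1+np.argmax(st[1:,4])).astype(np.uint8)
    co=cv2.findContours(m,0,2)[0];h=cv2.convexHull(np.vstack(co));m=cv2.fillConvexPoly(m*0,h,1)
    tgt[n]=m;print(n,m.sum()/S/S,yel.max())
def axis(yaw): a=np.radians(yaw);t=np.radians(40);return np.array([np.cos(a)*np.cos(t),np.sin(a)*np.cos(t),-np.sin(t)])
def ren(n,p,yaw,L=.035):
    ax=axis(yaw);yv=np.cross([0,0,1],ax);yv/=np.linalg.norm(yv);zv=np.cross(ax,yv)
    th=np.linspace(0,2*np.pi,40);c=.0135*(np.cos(th)[:,None]*yv+np.sin(th)[:,None]*zv)
    q=(proj(cs[n],np.vstack([p+c,p+c+ax*L]))-win[n][:2]+.5)*S-.5
    return cv2.fillConvexPoly(tgt[n]*0,cv2.convexHull(np.round(q*16).astype(np.int32)),1,shift=4)
def cost(p,yaw=92.,ns=('top','side')):
    s=0
    for n in ns:
        r=ren(n,p,yaw);s+=1-(r&tgt[n]).sum()/max(1,(r|tgt[n]).sum())
    return s
best=None
for y0 in(.215,.235,.255):
  for z0 in(.13,.15,.17):
    r=minimize(cost,[.61,y0,z0],method='Nelder-Mead',options=dict(initial_simplex=np.array([.61,y0,z0])+np.vstack([np.zeros(3),np.eye(3)*.015]),xatol=1e-4,fatol=1e-4))
    if best is None or r.fun<best.fun:best=r
print(best.x.round(4),best.fun,[cost(best.x,ns=(n,)) for n in win])
np.save('neck.npy',best.x)
E
python3 neck.py
python3 - <<'E'
from h import *
for n,z in(('top',.066),('side',.066)):
    c=camera(n);hs=cv2.cvtColor(c["img"],cv2.COLOR_RGB2HSV)
    m=((hs[...,0]<14)&(hs[...,1]>190)&(hs[...,2]>170)).astype(np.uint8)
    k,l,st,ce=cv2.connectedComponentsWithStats(m)
    for i in range(1,k):
        if st[i,4]>25: print(n,ce[i].round(1),st[i,4],atz(c,[ce[i]],z)[0].round(4))
E
```

```text
top 148.953125 192.07349
side 50.359375 93.39432
[0.6115 0.2607 0.1569] 0.2537021189958867 [np.float64(0.07366646837200075), np.float64(0.18003565062388593)]
```

```bash
cat >> neck.py <<'E'
for n in win:
    for nm,m in(('t',tgt[n]),('r',ren(n,best.x,92.))):
        v,u=np.nonzero(m);print(n,nm,np.round([u.mean()/S,v.mean()/S,u.min()/S,u.max()/S,v.min()/S,v.max()/S],2))
c=cs['top'];print('front z.083',atz(c,[(176.5,165)],.083)[0],'z0',atz(c,[(183,165)],0)[0])
c=cs['side'];hs=cv2.cvtColor(c["img"],cv2.COLOR_RGB2HSV)
m=((hs[...,0]<12)&(hs[...,1]>200)).astype(np.uint8);m[:,:300]=0;m[:240]=0;m[275:]=0;m[:,350:]=0
k,l,st,ce=cv2.connectedComponentsWithStats(m)
for i in range(1,k):
    if st[i,4]>20: print(ce[i].round(1),st[i],atz(c,[ce[i]],.064)[0].round(4))
E
python3 neck.py
```

```text
top 148.484375 192.04022
side 50.53125 93.298645
[0.6116 0.2608 0.1567] 0.2510760322160931 [np.float64(0.07357029388403491), np.float64(0.17750573833205818)]
top t [14.11 13.45  6.25 21.88  7.12 19.62]
top r [14.   13.53  5.88 22.12  7.   20.  ]
side t [12.9  11.93  8.38 17.25  8.38 15.5 ]
side r [12.77 12.06  8.   17.5   7.75 16.38]
front z.083 [0.61801633 0.24929304 0.083     ] z0 [0.64190827 0.25796031 0.        ]
```

Run:
```python
from h import *
c=camera('side')
for p in[(483,629),(523,592),(538,577),(604,507)]: print(atz(c,[(160+p[0]/3-.33,55+p[1]/3-.33)],.062)[0].round(4))
```

```text
[ 0.4433 -0.3446  0.062 ]
[ 0.5012 -0.3257  0.062 ]
[ 0.5244 -0.3171  0.062 ]
[ 0.6359 -0.2726  0.062 ]
```

```bash
python3 -m handwheel '{"gripper":[1,1,1,1,1,1,1,1],"slide":[[16.5,13.5,0],[0,0,35],[0,0,35],[0,0,35],[0,0,35],[0,0,25],[0,0,15],[0,0,9]],"yaw":[0.008,0,0,0,0,0,0,0]}'
python3 -m handwheel '{"gripper":[0.2,-0.2,-0.4,-0.55,-0.7,-1,-1,-1],"slide":[[0,0,0],[0,0,0],[0,0,0],[0,0,0],[0,0,0],[0,0,0],[0,0,0],[0,0,0]],"yaw":[0,0,0,0,0,0,0,0]}' 40
python3 -m handwheel '{"gripper":[-1,-1,-1,-1,-1,-1,-1,-1],"slide":[[0,0,-5],[0,0,-10],[0,0,-20],[0,0,-30],[0,0,-35],[0,0,-35],[0,0,-35],[0,0,-35]],"yaw":[0,0,0,0,0,0,0,0]}'
```

```text
time: 11.35
ee_pos: [0.4678, -0.3364, 0.0377]
tcp_rot: [-179.8, 0.1, 20.5]
wrist_force: [-0.3, 0.6, -0.1]
opening: 0.0855
grasp_force: 0.0
time: 12.02
ee_pos: [0.4692, -0.3375, 0.041]
tcp_rot: [179.9, -0.0, 20.5]
wrist_force: [0.1, -1.2, 3.2]
opening: 0.0135
grasp_force: 45.2
time: 12.68
ee_pos: [0.4683, -0.3368, 0.2477]
tcp_rot: [180.0, -0.0, 20.5]
wrist_force: [-0.1, -0.4, -1.2]
opening: 0.0136
grasp_force: 44.6
```

```bash
python3 -m handwheel '{"gripper":[-1,-1,-1,-1,-1,-1,-1,-1],"slide":[[0,0,-10],[0,0,0],[0,0,0],[0,0,0],[0,0,0],[0,0,0],[0,0,0],[0,0,0]],"yaw":[-0.06,-0.12,-0.12,-0.12,-0.12,-0.12,-0.12,-0.12]}'
python3 -m handwheel '{"gripper":[-1,-1,-1,-1,-1,-1,-1,-1],"slide":[[0,0,0],[0,0,0],[0,0,0],[15,8,0],[30,14,0],[34,16,0],[34,16,0],[34,16,0]],"yaw":[-0.12,-0.12,-0.108,0,0,0,0,0]}'
python3 -m handwheel '{"gripper":[-1,-1,-1,-1,-1,-1,-1,-1],"slide":[[34,16,0],[34,16,0],[34,16,0],[34,16,0],[34,16,0],[20,10,0],[0,0,0],[0,0,0]],"yaw":[0,0,0,0,0,0,0,0]}'
python3 -c "
from h import *
a=camera('top');b=camera('side')
A=a['img'][110:260,140:350,::-1];B=b['img'][60:210,230:390,::-1]
A=cv2.resize(A,(560,400),interpolation=2);B=cv2.resize(B,(427,400),interpolation=2)
A=A[:,:370]
cv2.imwrite('pics/p5.png',np.hstack([A,B]));print(a['img'].shape)
"
```

```text
time: 13.35
ee_pos: [0.4686, -0.337, 0.2559]
tcp_rot: [-180.0, 0.0, 72.4]
wrist_force: [0.8, -0.5, -2.0]
opening: 0.0135
grasp_force: 44.6
time: 14.02
ee_pos: [0.5337, -0.1863, 0.256]
tcp_rot: [180.0, 0.0, 92.0]
wrist_force: [1.0, -0.3, -0.3]
opening: 0.0132
grasp_force: 44.6
time: 14.68
ee_pos: [0.617, 0.0066, 0.2552]
tcp_rot: [-179.9, 0.0, 92.1]
wrist_force: [-0.7, -0.9, -1.4]
opening: 0.0132
grasp_force: 44.6
(400, 640, 3)
```

View pics/p5.png

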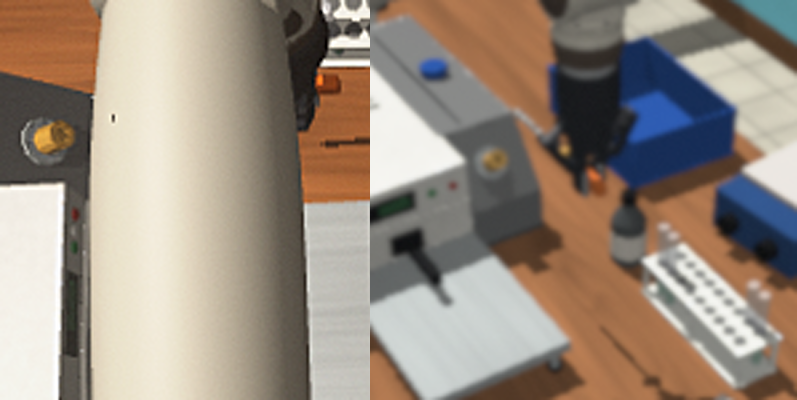

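Run:
```python
from h import *
c=camera('side');o=sensors.get_obs();p=o['ee_pos']+[0,0,.019]
yaw=np.radians(o['tcp_rot'][2]);d=np.array([np.cos(yaw),np.sin(yaw),0])
print(p,'mouth px',proj(c,[np.load('neck.npy')]))
for t in(0,5,10,15,20,30): 
    q=d*np.cos(np.radians(t))-[0,0,np.sin(np.radians(t))]
    print(t,proj(c,[p+q*.188,p+q*.058,p-q*.03]).round(1).tolist())
# bright tip profile
g=cv2.cvtColor(c['img'],cv2.COLOR_RGB2GRAY);print(g[96:118,278:300])
```

```text
[0.61659731 0.0044409  0.2746857 ] mouth px [[277.7538178  118.86434216]]
0 [[283.9, 100.4], [302.9, 118.1], [317.0, 131.3]]
5 [[284.2, 104.5], [302.9, 119.4], [317.0, 130.6]]
10 [[284.8, 108.7], [303.1, 120.7], [317.0, 129.9]]
15 [[285.5, 113.0], [303.3, 122.1], [316.9, 129.2]]
20 [[286.4, 117.3], [303.6, 123.6], [316.7, 128.4]]
30 [[288.7, 126.0], [304.3, 126.5], [316.4, 126.8]]
[[138 134 131 127 126 125 124 122 121 118 116 116 116 116 119 123 127 127
  114  88  59  39]
 [142 140 134 130 127 126 124 123 122 119 117 116 115 115 116 119 123 123
  112  87  59  41]
 [142 142 139 135 130 129 126 125 122 120 118 116 114 115 114 116 119 120
  110  85  59  41]
 [140 142 141 140 137 136 134 131 125 122 120 118 116 114 114 114 116 116
  107  85  59  42]
 [139 141 144 145 141 143 147 144 134 126 121 119 117 116 115 115 115 113
  105  85  62  43]
 [137 137 140 140 137 140 152 155 144 132 123 121 118 117 116 115 114 113
  107  89  69  49]
 [130 127 126 123 119 124 140 148 145 137 131 124 121 118 118 116 115 114
  110  99  82  60]
 [116 111 106 102 101 107 121 131 138 145 142 134 125 121 119 117
[... 630 characters left out ...]
2 125 127 127 125 120 121 126
  122 113  99  83]
 [ 88  88  88  88  89  88  88  91 100 112 122 124 125 119 106  97 105 116
  114  99  83  67]
 [ 89  88  88  88  89  89  88  89  96 109 120 124 124 116 100  87  93  99
   94  79  64  55]
 [ 89  89  89  89  88  88  89  89  93 106 118 125 125 120 107  91  81  77
   70  59  49  49]
 [ 92  89  89  89  89  88  88  88  91 101 116 125 127 123 115 100  81  63
   51  42  37  41]
 [100  94  91  89  88  88  88  89  89  96 110 122 128 127 122 111  92  69
   49  36  31  37]
 [107 101  95  91  88  89  89  89  89  92 104 119 128 130 127 120 109  90
   65  45  32  33]
 [108 106 102  95  91  88  88  88  89  90  99 114 127 130 130 127 121 109
   89  65  42  33]]
```

```bash
cat > st.py <<'E'
from h import *
def avg(n=10):
    P=[];F=[];Y=[]
    for i in range(n):
        camera('side');o=sensors.get_obs();P.append(o['ee_pos']);F.append(np.r_[o['wrist_force'],o['torque']]);Y.append(o['tcp_rot'][2])
    return np.mean(P,0),np.std(P,0),np.mean(F,0),np.mean(Y)
if __name__=='__main__':
    p,s,f,y=avg();print('p',p.round(4),'sd',s.round(4),'f',f.round(2),'yaw',y.round(2))
    d=np.array([np.cos(np.radians(y)),np.sin(np.radians(y)),0]);g=p+[0,0,.019]
    m=np.load('neck.npy');print('tip(level)-mouth',((g+.188*d)-m).round(4))
E
python3 -m handwheel '{"gripper":[-1,-1,-1,-1,-1,-1,-1,-1],"slide":[[0,0,15],[0,0,30],[0,0,30],[0,0,25],[0,0,18],[20,0,0],[15,0,0],[0,0,0]],"yaw":[0,0,0,0,0,0,0,0]}' 40; python3 st.py
```

```text
time: 15.5
ee_pos: [0.6155, 0.0416, 0.138]
tcp_rot: [180.0, -0.0, 92.0]
wrist_force: [-0.8, 1.0, -0.7]
opening: 0.013
grasp_force: 44.6
p [0.6159 0.0399 0.138 ] sd [0.0001 0.0003 0.0004] f [ 0.1  -0.27 -1.01 -0.07 -0.   -0.  ] yaw 92.0
tip(level)-mouth [-0.0022 -0.033   0.0003]
```

```bash
python3 -m handwheel '{"gripper":[-1,-1,-1,-1,-1,-1,-1,-1],"slide":[[8,1.5,0],[12,1.5,0],[7,0.2,0],[3,0,0],[2,0,0],[2,0,0],[0,0,0],[0,0,0]],"yaw":[0,0,0,0,0,0,0,0]}' 20; python3 st.py
for i in 1 2 3; do python3 -m handwheel '{"gripper":[-1,-1,-1],"slide":[[1,0,0],[1,0,0],[0,0,0]],"yaw":[0,0,0]}' | grep -E "ee_pos|wrist"; done; python3 st.py
```

```text
time: 16.67
ee_pos: [0.6177, 0.0743, 0.1373]
tcp_rot: [-180.0, 0.0, 92.0]
wrist_force: [0.1, -0.0, -1.3]
opening: 0.0131
grasp_force: 44.6
p [0.6177 0.0741 0.1373] sd [0.     0.0001 0.    ] f [ 0.04 -0.27 -1.21 -0.07 -0.   -0.01] yaw 91.99
tip(level)-mouth [-0.0003  0.0012 -0.0004]
ee_pos: [0.6177, 0.0765, 0.1373]
wrist_force: [0.1, 0.1, -0.1]
ee_pos: [0.6176, 0.0785, 0.1373]
wrist_force: [-0.7, 0.4, -1.8]
ee_pos: [0.6175, 0.0805, 0.1373]
wrist_force: [-0.3, -0.2, -1.0]
p [0.6175 0.0803 0.1373] sd [0. 0. 0.] f [-0.13  0.02 -1.13 -0.07  0.01 -0.01] yaw 92.0
tip(level)-mouth [-0.0006  0.0074 -0.0004]
```

```bash
for i in 1 2 3; do python3 -m handwheel '{"gripper":[-1,-1,-1],"slide":[[1,0,0],[0,0,0],[0,0,0]],"yaw":[0,0,0]}' | grep -E "ee_pos|wrist|grasp"; done; python3 st.py
```

```text
ee_pos: [0.6175, 0.0812, 0.1373]
wrist_force: [0.2, -0.4, -1.6]
grasp_force: 44.6
ee_pos: [0.6175, 0.0819, 0.1373]
wrist_force: [-0.7, -5.3, -0.6]
grasp_force: 44.6
ee_pos: [0.6174, 0.0835, 0.137]
wrist_force: [1.3, 0.7, -3.0]
grasp_force: 44.3
p [0.6174 0.0834 0.1372] sd [0.     0.0001 0.0001] f [ 0.86  0.06 -3.18 -0.52 -0.21 -0.17] yaw 92.01
tip(level)-mouth [-0.0007  0.0105 -0.0005]
```

```bash
python3 -m handwheel '{"gripper":[-1,-1,-1,-1],"slide":[[0,0,-4],[0.2,0,-4],[0.3,0,-4],[0.4,0,-3]],"yaw":[0,0,0,0]}' 20; python3 -m handwheel '{"gripper":[-1,-1,-1,-1],"slide":[[0.3,0,-4],[0.4,0,-4],[0.4,0,-4],[0.5,0,-4]],"yaw":[0,0,0,0]}' 20; python3 st.py
```

```text
time: 20.0
ee_pos: [0.6175, 0.0842, 0.1532]
tcp_rot: [180.0, 0.0, 92.0]
wrist_force: [0.3, -1.1, -2.9]
opening: 0.0135
grasp_force: 44.2
time: 20.33
ee_pos: [0.6174, 0.0859, 0.1688]
tcp_rot: [180.0, -0.0, 92.0]
wrist_force: [1.0, -0.2, -2.2]
opening: 0.0135
grasp_force: 44.1
p [0.6174 0.0859 0.1686] sd [0.0001 0.0001 0.0005] f [ 0.3  -0.55 -1.37 -0.27 -0.12 -0.08] yaw 92.01
tip(level)-mouth [-0.0007  0.013   0.0309]
```

```bash
cat > tilt.py <<'E'
from st import *
# tilt from the brass collar and the orange grip's rear, side camera, rod held in the plane of the tool's x
p,s,f,y=avg(3);c=camera('side');im=c['img'].astype(float);g=p+[0,0,.019];a=np.radians(y)
ts=np.arange(-20,61,.5);d=np.array([np.cos(a),np.sin(a),0])
out=[]
def pts(t,xs): q=d*np.cos(np.radians(t))-np.array([0,0,np.sin(np.radians(t))]);return proj(c,[g+x*q for x in xs])
br=cv2.GaussianBlur(im[...,0]-im[...,2],(0,0),.7)
def score(t): # rod template: brass collar at .054..; orange rear end -.030..-.012
    u=np.vstack([pts(t,np.linspace(.056,.068,5)),pts(t,np.linspace(-.03,-.014,5))])
    return cv2.remap(br.astype(np.float32),u[:,:1].astype(np.float32),u[:,1:].astype(np.float32),1).ravel()
S=np.array([score(t) for t in ts]);c1,c2=S[:,:5].mean(1),S[:,5:].mean(1)
for t in range(0,len(ts),10): print(ts[t],c1[t].round(0),c2[t].round(0),end=' | ')
print('\nbest collar',ts[c1.argmax()],'grip',ts[c2.argmax()],'sum',ts[(c1+c2).argmax()]);print('mouth-g',(np.load('neck.npy')-g).round(4),'f',f.round(2))
E
python3 tilt.py; python3 -c "
from h import *
c=camera('side');crop(c,255,75,345,150,8,'pics/s9.png')"
```

```text
-20.0 37.0 91.0 | -15.0 43.0 91.0 | -10.0 44.0 92.0 | -5.0 44.0 93.0 | 0.0 43.0 93.0 | 5.0 34.0 94.0 | 10.0 14.0 95.0 | 15.0 2.0 95.0 | 20.0 3.0 96.0 | 25.0 6.0 96.0 | 30.0 9.0 96.0 | 35.0 11.0 98.0 | 40.0 20.0 98.0 | 45.0 38.0 98.0 | 50.0 59.0 95.0 | 55.0 70.0 88.0 | 60.0 74.0 79.0 | 
best collar 60.5 grip 38.0 sum 55.0
mouth-g [-0.0057  0.1749 -0.0305] f [ 0.33 -0.2  -1.65 -0.18 -0.1  -0.08]
```

View pics/s9.png

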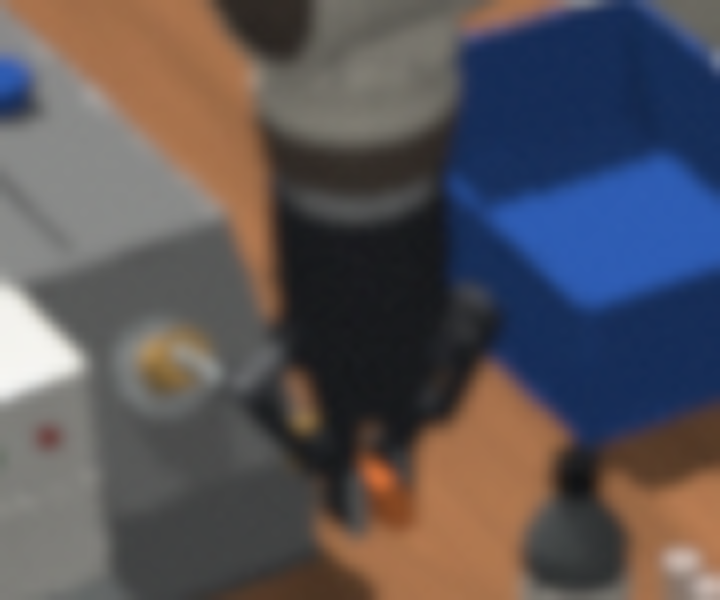

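The rod's tip is in the mouth at crop (180,350), the collar is at (300,415), and the rod is pivoting in the grip. I continue the arc.

```bash
python3 -m handwheel '{"gripper":[-1,-1,-1,-1,-1,-1,-1,-1],"slide":[[0.6,0,-4],[0.7,0,-4],[0.8,0,-4],[1,0,-4],[1.1,0,-4],[1.2,0,-4],[1.2,0,-4],[1.2,0,-2]],"yaw":[0,0,0,0,0,0,0,0]}' ; python3 -m handwheel '{"gripper":[-1,-1,-1,-1,-1,-1,-1,-1],"slide":[[1.5,0,-4],[1.6,0,-4],[1.7,0,-4],[1.8,0,-4],[1.9,0,-4],[2,0,-4],[2,0,-3],[1,0,-1]],"yaw":[0,0,0,0,0,0,0,0]}' 20; python3 tilt.py|tail -1
```

```text
time: 21.75
ee_pos: [0.6172, 0.0936, 0.1991]
tcp_rot: [180.0, 0.0, 92.0]
wrist_force: [-0.1, -3.2, -2.0]
opening: 0.0133
grasp_force: 44.4
time: 22.42
ee_pos: [0.6167, 0.1073, 0.227]
tcp_rot: [180.0, 0.0, 92.0]
wrist_force: [1.2, -3.8, -2.2]
opening: 0.0133
grasp_force: 45.0
mouth-g [-0.0051  0.1535 -0.0889] f [ 0.69 -2.07 -1.46 -0.67 -0.22 -0.11]
```

```bash
python3 -m handwheel '{"gripper":[-1,-1,-1,-1,-1,-1,-1,-1],"slide":[[2.1,0,-3.4],[2.3,0,-3.4],[2.4,0,-3.4],[2.6,0,-3.4],[2.7,0,-3.3],[2.8,0,-3.3],[2.9,0,-3.2],[1,0,-1]],"yaw":[0,0,0,0,0,0,0,0]}'; python3 tilt.py|tail -1
```

```text
time: 23.28
ee_pos: [0.616, 0.1264, 0.2514]
tcp_rot: [180.0, -0.0, 92.0]
wrist_force: [1.2, -2.6, -1.4]
opening: 0.0131
grasp_force: 46.0
mouth-g [-0.0045  0.1345 -0.1133] f [ 1.23 -2.18 -1.91 -0.69 -0.3  -0.14]
```

```bash
python3 -m handwheel '{"gripper":[-1,-1,-1,-1,-1,-1,-1,-1],"slide":[[1.5,0,1.3],[3,0,2.5],[3.1,0,2.6],[3.1,0,2.6],[3.1,0,2.6],[3.1,0,2.6],[3.1,0,2.6],[0,0,0]],"yaw":[0,0,0,0,0,0,0,0]}'|grep -E "wrist|grasp"; python3 tilt.py|tail -1
```

```text
wrist_force: [1.3, -0.5, -4.1]
grasp_force: 45.8
mouth-g [-0.0035  0.1144 -0.0958] f [ 1.69 -0.73 -4.29 -0.53 -0.43 -0.19]
```

```bash
python3 -m handwheel '{"gripper":[-1,-1,-1,-1,-1,-1,-1,-1],"slide":[[0,0.5,1],[2,0.5,1.7],[3.1,0,2.6],[3.1,0,2.6],[3.1,0,2.6],[3.1,0,2.6],[3.1,0,2.6],[0,0,0]],"yaw":[0,0,0,0,0,0,0,0]}'|grep -E "wrist|grasp"; python3 tilt.py|tail -1
```

```text
wrist_force: [0.0, -0.1, -2.1]
grasp_force: 46.0
mouth-g [-0.0039  0.0971 -0.0803] f [ 0.23 -0.51 -1.62 -0.17 -0.03 -0.01]
```

Forces are down. Distance along the bore is 126 mm, so 68 mm remain.

```bash
python3 -m handwheel '{"gripper":[-1,-1,-1,-1,-1,-1,-1,-1],"slide":[[2,0,1.7],[3.1,0,2.6],[3.1,0,2.6],[3.1,0,2.6],[3.1,0,2.6],[3.1,0,2.6],[3.1,0,2.6],[0,0,0]],"yaw":[0,0,0,0,0,0,0,0]}'|grep -E "wrist|grasp"; python3 tilt.py|tail -1
python3 -m handwheel '{"gripper":[-1,-1,-1,-1,-1,-1,-1],"slide":[[2,0,1.7],[3.1,0,2.6],[3.1,0,2.6],[3.1,0,2.6],[3.1,0,2.6],[2.3,0,1.9],[0,0,0]],"yaw":[0,0,0,0,0,0,0]}'|grep -E "wrist|grasp"; python3 tilt.py|tail -1
```

```text
wrist_force: [-0.5, -0.0, -1.8]
grasp_force: 46.0
mouth-g [-0.0032  0.0766 -0.063 ] f [-0.04  0.1  -1.63 -0.11 -0.03  0.02]
wrist_force: [0.7, -0.2, -1.4]
grasp_force: 46.0
mouth-g [-0.0027  0.06   -0.049 ] f [-0.16 -0.8  -0.54 -0.06 -0.02  0.02]
```

```bash
python3 -m handwheel '{"gripper":[-1,-1,-1,-1,-1,-1,-1],"slide":[[1.5,0,1.3],[1.9,0,1.6],[1.9,0,1.6],[1.9,0,1.6],[1.5,0,1.3],[1.5,0,1.3],[0,0,0]],"yaw":[0,0,0,0,0,0,0]}'|grep -E "wrist|grasp"; python3 tilt.py|tail -1
python3 -m handwheel '{"gripper":[-1,-1,-1],"slide":[[0.77,0,0.64],[0.77,0,0.64],[0,0,0]],"yaw":[0,0,0]}'|grep -E "ee_pos|wrist"
python3 -m handwheel '{"gripper":[-1,-1,-1],"slide":[[0.77,0,0.64],[0,0,0],[0,0,0]],"yaw":[0,0,0]}'|grep -E "ee_pos|wrist"
```

```text
wrist_force: [-1.3, 0.1, -1.1]
grasp_force: 46.0
mouth-g [-0.0023  0.0498 -0.0404] f [ 0.12  0.09 -1.27 -0.04 -0.02 -0.02]
ee_pos: [0.6139, 0.2125, 0.1768]
wrist_force: [1.3, -0.2, -1.6]
ee_pos: [0.6138, 0.2132, 0.1762]
wrist_force: [0.1, -0.2, -0.8]
```

```bash
for i in 1 2 3 4 5; do python3 -m handwheel '{"gripper":[-1,-1,-1],"slide":[[0.77,0,0.64],[0,0,0],[0,0,0]],"yaw":[0,0,0]}'|grep -E "ee_pos|wrist"; done; python3 tilt.py|tail -1
```

```text
ee_pos: [0.6138, 0.214, 0.1756]
wrist_force: [0.6, -0.5, -1.6]
ee_pos: [0.6138, 0.2148, 0.1749]
wrist_force: [-0.4, 1.1, -0.6]
ee_pos: [0.6138, 0.2155, 0.1743]
wrist_force: [0.3, 0.8, -1.7]
ee_pos: [0.6137, 0.2163, 0.1737]
wrist_force: [-0.3, -0.3, -0.8]
ee_pos: [0.6137, 0.2171, 0.173]
wrist_force: [0.2, -0.9, -1.7]
mouth-g [-0.0022  0.0438 -0.0354] f [ 0.02 -0.28 -1.02 -0.06 -0.01 -0.01]
```

```bash
for i in 1 2 3 4 5; do python3 -m handwheel '{"gripper":[-1,-1,-1],"slide":[[0.77,0,0.64],[0,0,0],[0,0,0]],"yaw":[0,0,0]}'|grep -E "ee_pos|wrist"; done; python3 tilt.py|tail -1; python3 -c "
from h import *
c=camera('side');crop(c,255,75,345,150,8,'pics/s10.png')"
```

```text
ee_pos: [0.6137, 0.2178, 0.1724]
wrist_force: [0.7, -0.6, -1.5]
ee_pos: [0.6136, 0.2186, 0.1717]
wrist_force: [0.1, 0.5, -2.1]
ee_pos: [0.6137, 0.2194, 0.1711]
wrist_force: [0.1, -0.1, -2.2]
ee_pos: [0.6136, 0.2201, 0.1705]
wrist_force: [-0.3, -0.4, -1.5]
ee_pos: [0.6136, 0.2209, 0.1698]
wrist_force: [0.4, -0.1, -1.5]
mouth-g [-0.002   0.0399 -0.0321] f [ 0.05  0.01 -1.57 -0.07  0.01  0.01]
```

```bash
for i in 1 2 3 4 5; do python3 -m handwheel '{"gripper":[-1,-1],"slide":[[0.77,0,0.64],[0,0,0]],"yaw":[0,0]}'|grep -E "ee_pos|wrist"; done; python3 tilt.py|tail -1
```

```text
ee_pos: [0.6135, 0.2217, 0.1691]
wrist_force: [-0.5, 1.3, -0.8]
ee_pos: [0.6136, 0.2224, 0.1686]
wrist_force: [0.5, -0.9, -1.0]
ee_pos: [0.6136, 0.2226, 0.1686]
wrist_force: [-1.2, -4.6, 2.5]
ee_pos: [0.6136, 0.2227, 0.1686]
wrist_force: [-2.0, -9.1, 8.3]
ee_pos: [0.6136, 0.2227, 0.1686]
wrist_force: [-3.3, -12.1, 11.0]
mouth-g [-0.0021  0.0381 -0.0309] f [ -3.2  -12.4   11.26  -2.56   0.78   0.09]
```

View pics/s10.png

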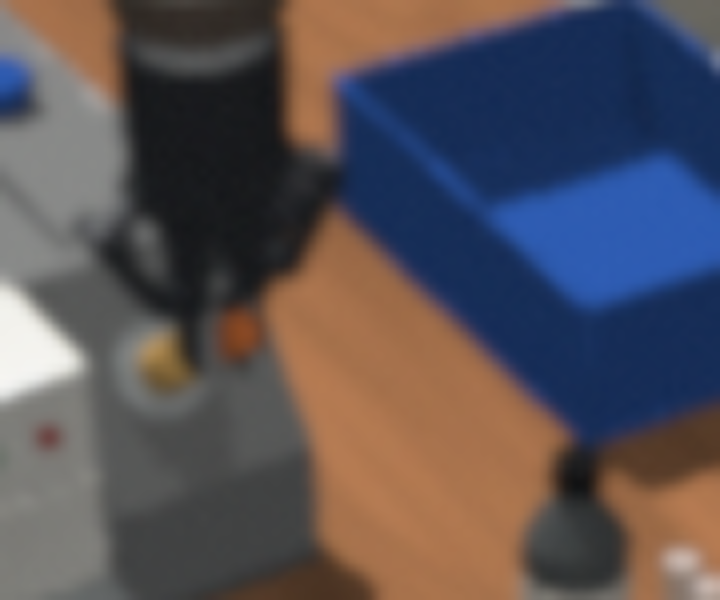

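The hard stop came on abruptly at about 16 N along the bore, so the collar is on the mouth. Now I draw the rod out along the bore, leaving about 7 mm in.

```bash
python3 -m handwheel '{"gripper":[-1,-1,-1,-1,-1,-1,-1,-1],"slide":[[0,0,0],[-2.3,0,-1.92],[-1.5,0,-1.3],[-3,0,-2.6],[-4.6,0,-3.86],[-4.6,0,-3.86],[-4.6,0,-3.86],[-4.6,0,-3.86]],"yaw":[0,0,0,0,0,0,0,0]}'|grep -E "ee_pos|wrist"
python3 -m handwheel '{"gripper":[-1,-1,-1,-1,-1,-1,-1,-1],"slide":[[-4.6,0,-3.86],[-4.6,0,-3.86],[-4.6,0,-3.86],[-4.6,0,-3.86],[-4.6,0,-3.86],[-4.6,0,-3.86],[-4.6,0,-3.86],[0,0,0]],"yaw":[0,0,0,0,0,0,0,0]}'|grep -E "ee_pos|wrist"; python3 tilt.py|tail -1
```

```text
ee_pos: [0.6144, 0.1991, 0.1884]
wrist_force: [0.2, -0.0, -0.7]
ee_pos: [0.6157, 0.1665, 0.216]
wrist_force: [0.1, -0.1, -1.7]
mouth-g [-0.004   0.0936 -0.0774] f [-0.18 -0.58 -1.77 -0.16 -0.07 -0.02]
```

```bash
python3 -m handwheel '{"gripper":[-1,-1,-1,-1,-1,-1,-1,-1],"slide":[[-4.6,0,-3.9],[-5.6,0,-4.7],[-5.7,0,-4.8],[-5.7,0,-4.8],[-5.7,0,-4.8],[-5.7,0,-4.8],[-5.7,0,-4.8],[0,0,0]],"yaw":[0,0,0,0,0,0,0,0]}'|grep -E "ee_pos|wrist"; python3 tilt.py|tail -1
python3 -m handwheel '{"gripper":[-1,-1,-1,-1,-1,-1,-1,-1],"slide":[[-2.9,0,3],[-2.8,0,3.4],[-2.7,0,3.6],[-2.6,0,3.8],[-2.6,0,3.8],[-2.6,0,3.9],[-2.5,0,3.9],[0,0,0]],"yaw":[0,0,0,0,0,0,0,0]}'|grep -E "ee_pos|wrist"; python3 tilt.py|tail -1
```

```text
ee_pos: [0.6172, 0.1275, 0.2491]
wrist_force: [-0.2, 0.8, -0.7]
mouth-g [-0.0054  0.1324 -0.1102] f [ 0.34  0.33 -0.87 -0.06  0.04  0.01]
ee_pos: [0.6174, 0.1093, 0.2212]
wrist_force: [0.4, -0.2, 1.4]
mouth-g [-0.0058  0.1511 -0.0842] f [ 0.63 -0.76  0.38  0.1  -0.13 -0.08]
```

```bash
python3 -m handwheel '{"gripper":[-1,-1,-1,-1,-1,-1,-1,-1],"slide":[[-2.2,0,4],[-2.1,0,4],[-2,0,4],[-2,0,4],[-1.9,0,4],[-1.9,0,4],[-1.8,0,4],[0,0,0]],"yaw":[0,0,0,0,0,0,0,0]}'|grep -E "ee_pos|wrist"; python3 tilt.py|tail -1
python3 -m handwheel '{"gripper":[-1,-1,-1,-1,-1,-1,-1,-1],"slide":[[-1.5,0,4.2],[-1.4,0,4.2],[-1.3,0,4.3],[-1.2,0,4.3],[-1.1,0,4.3],[-1.1,0,4.3],[-1.1,0,4.3],[0,0,0]],"yaw":[0,0,0,0,0,0,0,0]}'|grep -E "ee_pos|wrist"; python3 tilt.py|tail -1
```

```text
ee_pos: [0.6177, 0.0956, 0.193]
wrist_force: [0.4, -1.3, 1.6]
mouth-g [-0.0063  0.1648 -0.0561] f [ 0.2  -0.68  0.48  0.11 -0.15 -0.08]
ee_pos: [0.618, 0.0871, 0.1631]
wrist_force: [1.1, -1.4, 1.4]
mouth-g [-0.0066  0.1735 -0.0262] f [ 0.41 -0.95  0.71  0.01 -0.12 -0.04]
```

```bash
python3 -m handwheel '{"gripper":[-1,-1,-1,-1,-1,-1,-1,-1],"slide":[[-0.8,0,4.4],[-0.6,0,4.4],[-0.5,0,4.4],[-0.4,0,4.5],[-0.4,0,4.5],[-0.2,0,4.5],[-0.2,0,4.4],[0,0,0]],"yaw":[0,0,0,0,0,0,0,0]}'|grep -E "ee_pos|wrist"; python3 tilt.py|tail -1
python3 -m handwheel '{"gripper":[-1,-1,-1,-1,-1,-1,-1,-1],"slide":[[-3,0,0],[-5,0,0],[-8,0,0],[-10,0,0],[-10,0,0],[-10,0,0],[-5,0,0],[0,0,0]],"yaw":[0,0,0,0,0,0,0,0]}' 40
cat > lev.py <<'E'
from st import *
p,s,f,y=avg(4);c=camera('side');g=p+[0,0,.019];a=np.radians(y);d=np.array([np.cos(a),np.sin(a),0])
G=cv2.cvtColor(c['img'],cv2.COLOR_RGB2GRAY).astype(np.float32)
print('g',g.round(4),'f',f.round(2))
for t in(-10,-5,0,5,10,15):
    q=d*np.cos(np.radians(t))-[0,0,np.sin(np.radians(t))]
    u=proj(c,[g+x*q for x in np.linspace(.13,.205,26)]).astype(np.float32)
    print(t,u[18].round(1),cv2.remap(G,u[:,:1],u[:,1:],1).ravel().round(0).astype(int))
crop(c,255,75,345,150,8,'pics/x.png')
E
python3 lev.py
```

```text
ee_pos: [0.618, 0.0841, 0.1319]
wrist_force: [0.5, -1.9, 0.4]
mouth-g [-0.0067  0.1765  0.0049] f [ 0.74 -1.24  0.04 -0.09 -0.08 -0.09]
time: 38.67
ee_pos: [0.6202, 0.0317, 0.1332]
tcp_rot: [-180.0, 0.0, 91.9]
wrist_force: [-0.4, 0.0, -1.0]
opening: 0.0135
grasp_force: 42.6
g [0.6202 0.0331 0.1521] f [-0.08  0.19 -1.43 -0.08  0.02  0.02]
-10 [283.5 118.6] [90 90 89 89 88 89 90 89 89 89 89 89 89 89 89 89 89 88 89 90 90 90 90 90
 90 90]
-5 [283.4 121.9] [ 98  97  96  97  97 100 100  98  98  94  96  95  95  93  91  90  89  89
  88  88  89  91  94  98 101 104]
0 [283.6 125.4] [133 135 135 132 133 129 130 133 135 142 139 140 139 136 138 136 136 134
 120 109  99  90  85  87  91  96]
5 [283.9 129. ] [119 114 107 104 101 100  99 100 102 103 103 104 102 102 102  99 100 100
  98  98  97  95  93  89  87  83]
10 [284.4 132.7] [74 70 69 67 68 68 68 68 68 67 67 68 69 70 72 75 77 80 81 81 80 79 78 77
 76 76]
15 [285.1 136.5] [66 65 63 63 62 62 63 65 66 66 67 67 66 66 67 67 67 67 67 67 67 67 68 68
 69 69]
```

```bash
sed -i 's/in(-10,-5,0,5,10,15)/in(-3,-2,-1,0,1,2,3,4)/; s/print(t,u\[18\].*/print(t,cv2.remap(G,u[:18,:1],u[:18,1:],1).mean())/' lev.py; python3 lev.py
python3 -m handwheel '{"gripper":[-1,-1,-1,-1,-1,-1,-1,-1],"slide":[[-5,0,-5],[-8,0,-15],[-8,0,-22],[-8,0,-25],[-8,0,-25],[-8,0,-22],[-5,0,-15],[0,0,-8]],"yaw":[0,0,0,0,0,0,0,0]}' 60
python3 -m handwheel '{"gripper":[-1,-1,-1,-1],"slide":[[0,0,-3],[0,0,0],[0,0,0],[0,0,0]],"yaw":[0,0,0,0]}'; python3 lev.py
```

```text
g [0.6202 0.0337 0.1521] f [-0.02 -0.3  -1.1  -0.07  0.02 -0.01]
-3 109.51969
-2 119.69819
-1 129.0888
0 135.42508
1 136.25174
2 131.7615
3 123.26264
4 112.76986
time: 39.83
ee_pos: [0.6223, -0.0178, 0.273]
tcp_rot: [179.8, 0.0, 91.9]
wrist_force: [1.1, -0.2, -2.2]
opening: 0.0124
grasp_force: 64.0
time: 40.17
ee_pos: [0.6217, -0.0163, 0.2718]
tcp_rot: [-179.9, -0.0, 92.0]
wrist_force: [0.4, 0.4, -0.7]
opening: 0.0129
grasp_force: 64.0
g [ 0.6217 -0.0164  0.2912] f [ 0.08  0.55 -1.52 -0.09 -0.01 -0.03]
-3 126.756996
-2 134.66292
-1 142.73444
0 147.71223
1 147.93565
2 143.28874
3 136.15413
4 129.16043
```

```bash
python3 -c "
from workcell import ticket,sensors
print(abs(sensors.get_obs()['qd']).max());print(ticket.job_done())"
```

```text
0.2903216765623774
the job is handed in; nothing more can be done
None
```

Job handed in at about 40 s: the tray is pushed up against the housing, and the dip rod went in to its stop and came out again. It is held within about 1° of level, 29 cm above the bench; after the push I checked the tray only by camera, and its contents are out of sight.

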